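# Bed down a cam cover gasket with the fingertips

### The job

Bed down the cork gasket on the sprung cam cover: with the gripper shut and pointing straight down, come down on the end dot beside the green tag and run the fingertips along the line of white dots, over every dot, to the last dot beside the red tag, then lift off and move clear. Keep touching all the way, lightly: the cover should sink a few millimetres on its springs but never bottom out, and must not be pulled up. Leave the tags and everything else on the bench where they are.

Things in the scene. Friction and masses are not known exactly. Their poses are not given: they have to be found in the camera images.
- cradle: fixed grey steel plate (270 x 440 x 18 mm) with four springs carrying the upturned cam cover (grey tub, 180 x 270 x 55 mm, open side up; four plug tubes inside stay 13 mm below its rim). Origin under the plate on the bench, z up, y lengthwise along the cover, x across it; the plate spans x -155 to +115, y -220 to +220 mm. Nothing rises above the rim within 140 mm of the dots
- cover (a joint): how far the cover is pushed down on its springs, in m: 0 = resting freely, positive = down, hard stop at 0.012, negative = lifted. It moves only straight up and down, 0.9 N per mm, no friction. Its rim is 24 mm wide and covered with dark brown cork, top 100 mm above the bench at rest
- mark1 (a point): white painted dot (14 mm) number 1 of 8 on top of the cork, along the middle of the rim side nearest the robot; moves down with the cover. The dots are 36 mm apart, straight lines between them; the line has bends at dots 3 and 5; an end of the line. In the cradle's frame at (-30, -120, 100) mm at rest
- mark2 (a point): white painted dot (14 mm) number 2 of 8 on top of the cork, along the middle of the rim side nearest the robot; moves down with the cover. The dots are 36 mm apart, straight lines between them; the line has bends at dots 3 and 5. In the cradle's frame at (-30, -84, 100) mm at rest
- mark3 (a point): white painted dot (14 mm) number 3 of 8 on top of the cork, along the middle of the rim side nearest the robot; moves down with the cover. The dots are 36 mm apart, straight lines between them; the line has bends at dots 3 and 5. In the cradle's frame at (-30, -48, 100) mm at rest
- mark4 (a point): white painted dot (14 mm) number 4 of 8 on top of the cork, along the middle of the rim side nearest the robot; moves down with the cover. The dots are 36 mm apart, straight lines between them; the line has bends at dots 3 and 5. In the cradle's frame at (-50, -18, 100) mm at rest
- mark5 (a point): white painted dot (14 mm) number 5 of 8 on top of the cork, along the middle of the rim side nearest the robot; moves down with the cover. The dots are 36 mm apart, straight lines between them; the line has bends at dots 3 and 5. In the cradle's frame at (-70, 12, 100) mm at rest
- mark6 (a point): white painted dot (14 mm) number 6 of 8 on top of the cork, along the middle of the rim side nearest the robot; moves down with the cover. The dots are 36 mm apart, straight lines between them; the line has bends at dots 3 and 5. In the cradle's frame at (-70, 48, 100) mm at rest
- mark7 (a point): white painted dot (14 mm) number 7 of 8 on top of the cork, along the middle of the rim side nearest the robot; moves down with the cover. The dots are 36 mm apart, straight lines between them; the line has bends at dots 3 and 5. In the cradle's frame at (-70, 84, 100) mm at rest
- mark8 (a point): white painted dot (14 mm) number 8 of 8 on top of the cork, along the middle of the rim side nearest the robot; moves down with the cover. The dots are 36 mm apart, straight lines between them; the line has bends at dots 3 and 5; an end of the line. In the cradle's frame at (-70, 120, 100) mm at rest
- green_tag: green tag, a loose turned plastic knob standing upright on the cradle's plate near one end of the gasket line: foot 36 mm across, 36 mm high; origin at the centre of its underside. About 75 mm beyond the first or last dot; marks the end at which to start (may be dot 1 or dot 8)
- red_tag: red tag, a loose turned plastic knob standing upright on the cradle's plate near one end of the gasket line: foot 36 mm across, 36 mm high; origin at the centre of its underside. About 75 mm beyond the first or last dot; marks the end at which to finish
- socket: loose steel socket standing on the cradle's plate on the robot's side of the cover, 26 mm across, 36 mm high; origin at the centre of its underside
- spray_can: loose blue spray can with a yellow band, 64 mm across, 190 mm high, on the bench to the left; origin at the centre of its underside
- mug: loose dark blue mug, 80 mm across, 92 mm high, on the bench to the right; origin at the centre of its underside
- cup: loose orange cup, 80 mm across, 100 mm high, on the bench to the right; origin at the centre of its underside
- screwdriver: loose screwdriver with a yellow handle lying on the bench to the left, about 200 mm long along its x axis; origin on the bench under its middle
There are look-alikes about, which are no part of the job. Of the things like the green_tag, leave any that is pink; of the rest the smaller one is meant.

How it is judged (in metres and radians):
On the way, in this order (a step that is already met when the one before it is completed fails the run):
1. fingertips resting on dot 1 of the line, counted from the green tag, pointing down (within 0.5 rad), with the cover pressed down at least 0.7 mm (value of joint cover above 0.0007 m and contact force between the fingers and cradle above 0.2 N and angle between the grasp point's own z axis and vertical above 2.6 rad and ((horizontal distance between green_tag and mark1 below 0.11 m and horizontal distance between the grasp point and mark1 below 0.013 m) or (horizontal distance between green_tag and mark8 below 0.11 m and horizontal distance between the grasp point and mark8 below 0.013 m))), for 0.04 s.
2. fingertips resting on dot 2 of the line, counted from the green tag, pointing down (within 0.5 rad), with the cover pressed down at least 0.7 mm (value of joint cover above 0.0007 m and contact force between the fingers and cradle above 0.2 N and angle between the grasp point's own z axis and vertical above 2.6 rad and ((horizontal distance between green_tag and mark1 below 0.11 m and horizontal distance between the grasp point and mark2 below 0.013 m) or (horizontal distance between green_tag and mark8 below 0.11 m and horizontal distance between the grasp point and mark7 below 0.013 m))), for 0.04 s.
3. fingertips resting on dot 3 of the line, counted from the green tag, pointing down (within 0.5 rad), with the cover pressed down at least 0.7 mm (value of joint cover above 0.0007 m and contact force between the fingers and cradle above 0.2 N and angle between the grasp point's own z axis and vertical above 2.6 rad and ((horizontal distance between green_tag and mark1 below 0.11 m and horizontal distance between the grasp point and mark3 below 0.013 m) or (horizontal distance between green_tag and mark8 below 0.11 m and horizontal distance between the grasp point and mark6 below 0.013 m))), for 0.04 s.
4. fingertips resting on dot 4 of the line, counted from the green tag, pointing down (within 0.5 rad), with the cover pressed down at least 0.7 mm (value of joint cover above 0.0007 m and contact force between the fingers and cradle above 0.2 N and angle between the grasp point's own z axis and vertical above 2.6 rad and ((horizontal distance between green_tag and mark1 below 0.11 m and horizontal distance between the grasp point and mark4 below 0.013 m) or (horizontal distance between green_tag and mark8 below 0.11 m and horizontal distance between the grasp point and mark5 below 0.013 m))), for 0.04 s.
5. fingertips resting on dot 5 of the line, counted from the green tag, pointing down (within 0.5 rad), with the cover pressed down at least 0.7 mm (value of joint cover above 0.0007 m and contact force between the fingers and cradle above 0.2 N and angle between the grasp point's own z axis and vertical above 2.6 rad and ((horizontal distance between green_tag and mark1 below 0.11 m and horizontal distance between the grasp point and mark5 below 0.013 m) or (horizontal distance between green_tag and mark8 below 0.11 m and horizontal distance between the grasp point and mark4 below 0.013 m))), for 0.04 s.
6. fingertips resting on dot 6 of the line, counted from the green tag, pointing down (within 0.5 rad), with the cover pressed down at least 0.7 mm (value of joint cover above 0.0007 m and contact force between the fingers and cradle above 0.2 N and angle between the grasp point's own z axis and vertical above 2.6 rad and ((horizontal distance between green_tag and mark1 below 0.11 m and horizontal distance between the grasp point and mark6 below 0.013 m) or (horizontal distance between green_tag and mark8 below 0.11 m and horizontal distance between the grasp point and mark3 below 0.013 m))), for 0.04 s.
7. fingertips resting on dot 7 of the line, counted from the green tag, pointing down (within 0.5 rad), with the cover pressed down at least 0.7 mm (value of joint cover above 0.0007 m and contact force between the fingers and cradle above 0.2 N and angle between the grasp point's own z axis and vertical above 2.6 rad and ((horizontal distance between green_tag and mark1 below 0.11 m and horizontal distance between the grasp point and mark7 below 0.013 m) or (horizontal distance between green_tag and mark8 below 0.11 m and horizontal distance between the grasp point and mark2 below 0.013 m))), for 0.04 s.
8. fingertips resting on dot 8 of the line, counted from the green tag, pointing down (within 0.5 rad), with the cover pressed down at least 0.7 mm (value of joint cover above 0.0007 m and contact force between the fingers and cradle above 0.2 N and angle between the grasp point's own z axis and vertical above 2.6 rad and ((horizontal distance between green_tag and mark1 below 0.11 m and horizontal distance between the grasp point and mark8 below 0.013 m) or (horizontal distance between green_tag and mark8 below 0.11 m and horizontal distance between the grasp point and mark1 below 0.013 m))), for 0.04 s.
At the end, for the whole second after the job is handed in: All eight dots have been passed over in contact, in order from the green tag's end to the red one's (tool centre within 13 mm sideways of each dot, cover pressed at least 0.7 mm); the cover is back up at rest (within 1.5 mm) and no loose thing is more than 20 mm from where it stood (value of joint cover between -0.0015 and 0.0015 m and distance of each of green_tag, red_tag, socket, spray_can, mug, cup, screwdriver from where it was at the start of the episode below 0.02 m); the robot touches nothing.
It fails at once if the cover pressed down more than 10 mm (onto its stops) (value of joint cover above 0.01 m).
It fails at once if the cover pulled up more than 4 mm (value of joint cover below -0.004 m).
It fails at once if fingertips low over the inner dots (2 to 7) without touching: within 14 mm sideways of a dot, less than about 40 mm above it, and the cover not pressed down (value of joint cover below 0.0003 m and ((horizontal distance between the grasp point and mark2 below 0.014 m and z of the grasp point in the frame of mark2 below 0.06 m) or (horizontal distance between the grasp point and mark3 below 0.014 m and z of the grasp point in the frame of mark3 below 0.06 m) or (horizontal distance between the grasp point and mark4 below 0.014 m and z of the grasp point in the frame of mark4 below 0.06 m) or (horizontal distance between the grasp point and mark5 below 0.014 m and z of the grasp point in the frame of mark5 below 0.06 m) or (horizontal distance between the grasp point and mark6 below 0.014 m and z of the grasp point in the frame of mark6 below 0.06 m) or (horizontal distance between the grasp point and mark7 below 0.014 m and z of the grasp point in the frame of mark7 below 0.06 m))).
It fails at once if a tag or any other loose thing moved more than 20 mm or lifted (distance of any of green_tag, red_tag, socket, spray_can, mug, cup, screwdriver from where it was at the start of the episode above 0.02 m).
It also fails if it takes over 45 s, if anything falls off the work surface, if the arm or the gripper's body presses on something with over 40 N, if the wrist force passes 120 N, or if a joint passes its speed limit or range.

### The arm

A 7-joint arm with a two-finger parallel gripper is mounted at the origin on the work surface. World frame = base frame: x ahead of the robot, y to its left, z up, the work surface at z = 0. Lengths are in m, angles in degrees, forces in N, time in s.
With the tool pointing down it reaches from about 0.35 to 0.775 m from the base axis. Payload 3.1 kg.
Tool frame: the origin (TCP) lies between the finger pads, 19 mm behind the fingertips; this is the grasp point; z points along the fingers, y is the line along which they close (so a half turn about z gives the same grasp; the last joint's range is limited). The gripper opens to 85 mm and grips with 20 to 120 N. Pads are 22 mm wide; open, the fingers measure 114 mm over their backs; the gripper's body (76 mm by 85 mm) begins 54 mm behind the grasp point. The pads swing forward as they close: fully open they stand 13 mm farther back than shut.
Start: joints at [66.137, 17.813, 0.802, 86.603, -0.252, 75.585, -1.558], TCP at [0.201, -0.512, 0.25] pointing down, gripper open.
Joint ranges: [-154.91, 154.91], [-16.99, 109.72], [-72.82, 74.43], [7.12, 147.25], [-82.49, 262.49], [11.32, 116.49], [-174.64, 174.64]. Speed limits (degrees/s): [159.86, 159.86, 180, 180, 180, 180, 180].

### API

Orientations are given as [roll, pitch, yaw] about the fixed x, y, z axes, in that order (R = Rz(yaw) Ry(pitch) Rx(roll)).
In Python, from station import robot, fingers, vision, workorder, recognise gives the robot as it stands. Calls block until the motion is done:
- robot.move_to(position, orientation): joint-space move of the TCP to a pose.
- robot.line_to(position, orientation=None, velocity=0.15, f_stop=None): straight line of the TCP; orientation=None keeps the orientation; velocity is the mean speed in m/s. With f_stop (N) it stops when the force on the tool has changed by that much, and returns True; else False.
- robot.move_j(angles): joint-space move.
- fingers.gripper_to(opening, force=None): opening from 0.0 (shut) to 1.0 (fully open); force is the grip in N (None keeps the last); returns when the fingers have stopped.
- robot.pause(seconds).
- robot.inverse_kinematics(position, orientation): joint angles nearest the present ones, or None.
- vision.grab_frame(name): name is "scene" or "top" or "wrist"; returns the picture (384x512x3 uint8, red, green, blue); there is no depth.
- vision.calibration(name): a dict with "mtx" (3x3 intrinsics, pixels), "k1" (the pictures are not rectified: a ray, as slopes to the right and down, at radius r is drawn at 1 + k1 r^2 times it, then the intrinsics apply), "extrinsics" (4x4, takes a point from world to camera coordinates); the wrist camera has in their place "T_tool_cam" (4x4, takes a point from camera to tool coordinates, whose origin is the TCP and whose axes are the flange's). Camera axes: x right, y up, looking along -z (the intrinsics and any distortion apply to the point x, -y, -z); pixel columns grow to the right and rows downward; lengths in m; the calibration is good to about 2 mm. A picture is of the moment at which its call begins: read the wrist's pose just before it. calibration takes no time and is no camera call.
A pose or a line that the arm cannot do raises robot.PlanningError and nothing moves.
- workorder.close_job(): hands the job in; it is judged then, once.
Trained networks look in the newest picture that a camera, given by its name, has taken for a name from the list of things; names that differ only in an ending like _2 or _b are one class to them, and where a whole thing is asked for, a point or a joint stands for the part that bears it (a point fixed in the world has none). Each returns a list of dicts, best first, with "p" (0 to 1); they miss things now and then, are a little off and sometimes report something else, mostly with a low value. They report only what shows in the picture. A call takes as long as a camera call. They do not tell look-alikes from the thing itself.
- recognise(label, camera): "rect" ([centre column, centre row, width, height] in pixels, round what is visible of it).
Readings, each from a call of its own:
- robot.current_time_s(): time.
- robot.current_joint_positions(): joint angles.
- robot.current_dq(): joint speeds.
- robot.current_joint_torque(): joint torques, N m.
- robot.current_tool_pos(): TCP position.
- robot.current_eef_rot(): TCP orientation.
- robot.current_contact_force(): force on the tool from outside, world axes, zero at the start.
- robot.current_torque(): the same for the moment, N m.
- robot.current_finger_gap(): opening from 0.0 (shut) to 1.0 (fully open).
- robot.current_gripper_force(): force on a finger pad.
Only numpy, scipy, OpenCV 4.12 (cv2) and the standard library are available. Lean on these libraries where they do the work, as an engineer would, in place of code of your own. Each camera call takes 0.05 s, during which the arm holds its last target. There are 200 camera calls.

## Working session

There is one attempt and no reset: what is moved stays moved. The work goes in short steps, each a Python script; the robot and the scene stay as the last script left them, time stands still between calls to the robot, and variables do not carry over. Pictures are saved under pics/ and viewed, at most 10 in all, crops included, and the job is handed in when it is done.

```bash
mkdir -p pics; ls; python3 - <<'E'
from station import robot, fingers, vision, workorder, recognise
import cv2,numpy as np
for n in("top","scene"):
    im=vision.grab_frame(n); cv2.imwrite(f"pics/{n}0.png",cv2.resize(im[:,:,::-1],(800,600),interpolation=cv2.INTER_CUBIC)); np.save(f"{n}0.npy",im)
    for l in("green_tag","red_tag","cradle","socket") if n=="top" else ("green_tag","red_tag"):
        print(n,l,[(np.round(d["rect"]),round(d["p"],2)) for d in recognise(l,n)])
    print(vision.calibration(n))
print(robot.current_time_s())
E
```

```text
pics
top green_tag [(array([226., 172.,  10.,  10.]), 0.58), (array([388., 203.,  37.,  26.]), 0.51), (array([202., 158.,  14.,  16.]), 0.46), (array([201., 180.,   7.,   3.]), 0.41)]
top red_tag []
top cradle [(array([280., 168., 118.,  79.]), 0.59)]
top socket []
{'mtx': array([[368.34804446,   0.        , 259.98866799],
       [  0.        , 368.34804446, 194.98507667],
       [  0.        ,   0.        ,   1.        ]]), 'k1': -0.09886985939726757, 'extrinsics': array([[-4.89027186e-03, -9.99986735e-01, -1.61726302e-03,
         1.33192016e-02],
       [ 9.90212168e-01, -5.06804692e-03,  1.39478236e-01,
        -4.83323622e-01],
       [-1.39484582e-01, -9.19347030e-04,  9.90223816e-01,
        -1.35845137e+00],
       [ 0.00000000e+00,  0.00000000e+00,  0.00000000e+00,
         1.00000000e+00]])}
scene green_tag [(array([294., 287.,  22.,  22.]), 0.76), (array([314., 263.,  18.,  16.]), 0.58)]
scene red_tag [(array([111., 169.,  36.,  39.]), 0.6), (array([171., 188.,   9.,  13.]), 0.58)]
{'mtx': array([[443.91649154,   0.        , 250.77429002],
       [  0.        , 443.91649154, 194.27329998],
       [  0.        ,   0.        ,   1.        ]]), 'k1': -0.08426006290680234, 'extrinsics': array([[-5.44366633e-01,  8.38846462e-01, -1.25785225e-03,
         2.64887655e-01],
       [-6.18414674e-01, -4.00304109e-01,  6.76254324e-01,
         2.40135466e-01],
       [ 5.66770024e-01,  3.68908163e-01,  7.36667162e-01,
        -1.58184390e+00],
       [ 0.00000000e+00,  0.00000000e+00,  0.00000000e+00,
         1.00000000e+00]])}
0.4
```

View pics/top0.png

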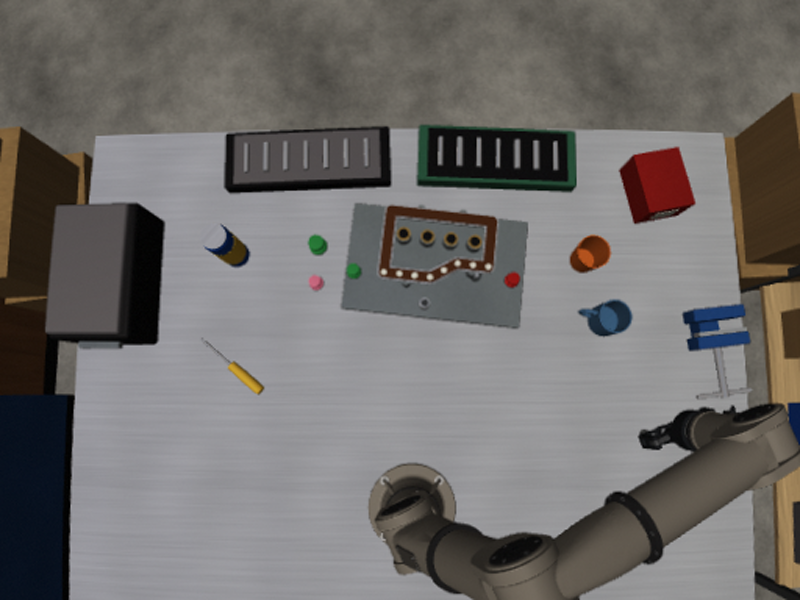

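View pics/scene0.png

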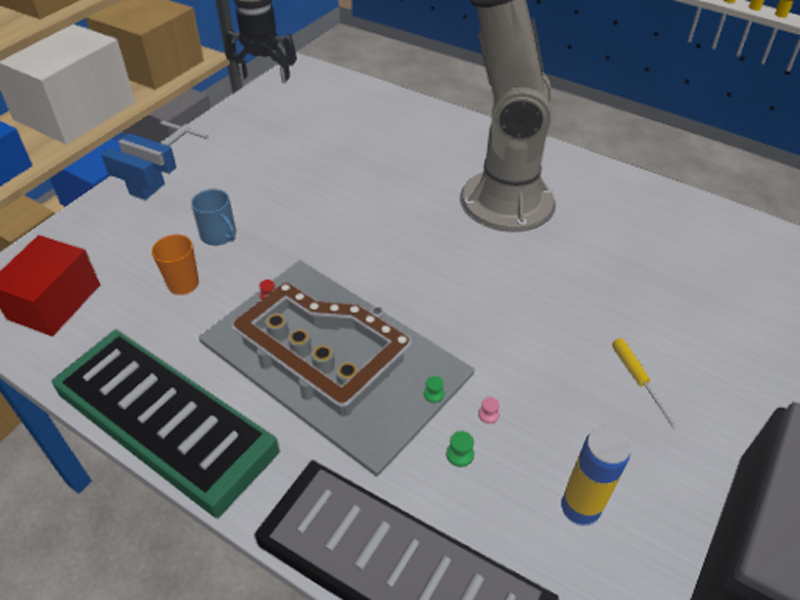

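The top view (800-px scale) shows three tag-like knobs: green on the plate (353,271), a larger green on the bench (317,244) and pink (316,283). Red is at (512,280). The smaller green one, on the plate, is the one meant. It stands at the 4-dot straight end, so the start is dot 8 on the left. Next I'll fit the cradle pose to the dots in both views and crop in on the choice.

```bash
cat > h.py <<'E'
import numpy as np,cv2
from station import robot, fingers, vision, workorder, recognise
from scipy.optimize import least_squares
M=np.array([[-30,-120],[-30,-84],[-30,-48],[-50,-18],[-70,12],[-70,48],[-70,84],[-70,120]])/1000
def proj(P,c,E=None):
    E=c["extrinsics"] if E is None else E
    q=P@E[:3,:3].T+E[:3,3]; s=np.c_[q[:,0],-q[:,1]]/-q[:,2:]
    s=s*(1+c["k1"]*(s**2).sum(1,keepdims=True))
    return s@c["mtx"][:2,:2].T+c["mtx"][:2,2]
def world(p,z=.1):
    x,y,a=p; R=np.array([[np.cos(a),-np.sin(a)],[np.sin(a),np.cos(a)]])
    return np.c_[M@R.T+[x,y],np.full(8,z)]
def ray(uv,c,z,E=None):
    f=lambda p:(proj(np.array([[p[0],p[1],z]]),c,E)-uv).ravel()
    return least_squares(f,[.55,0]).x
E
python3 - <<'E'
from h import *
D={}
for n,box in(("top",(235,160,325,185)),("scene",(165,175,275,225))):
    im=np.load(n+"0.npy").astype(int); x0,y0,x1,y1=box
    m=np.zeros(im.shape[:2],np.uint8); c=im[y0:y1,x0:x1]
    m[y0:y1,x0:x1]=(c.min(2)>150)
    k,_,st,ce=cv2.connectedComponentsWithStats(m); 
    print(n,[(np.round(ce[i],1).tolist(),int(st[i,4])) for i in range(1,k)]); D[n]=np.array([ce[i] for i in range(1,k) if 6<=st[i,4]<80])
    D[n]=D[n][np.argsort(-D[n][:,0] if n=="top" else D[n][:,0])]
for names in(("top",),("scene",),("top","scene")):
    if any(len(D[n])!=8 for n in names): print("skip",names);continue
    C={n:vision.calibration(n) for n in names}
    r=least_squares(lambda p:np.concatenate([(proj(world(p),C[n])-D[n]).ravel() for n in names]),[.55,0,0])
    print(names,r.x,np.sqrt(np.mean(r.fun**2))); p=r.x
np.save("p.npy",p);print(world(p).round(4))
ct=vision.calibration("top"); cs=vision.calibration("scene")
for nm,uv in(("green",(353,271)),("big",(317,244)),("red",(512,280)),("sock",(424,302))): print(nm,ray(np.array(uv)*.64,ct,.045 if nm!="big" else .03))
im=np.load("scene0.npy")[165:315,140:340,::-1]; cv2.imwrite("pics/crop.png",cv2.resize(im,(800,600),interpolation=cv2.INTER_CUBIC))
E
```

```text
top [([292.5, 168.0], 6), ([302.3, 169.0], 7), ([312.0, 170.3], 7), ([245.0, 173.5], 6), ([283.5, 172.5], 4), ([255.0, 174.5], 6), ([264.9, 175.9], 8), ([274.7, 177.0], 7)]
scene [([170.1, 176.7], 53), ([251.6, 188.7], 1468), ([182.4, 183.7], 9), ([165.0, 185.0], 1), ([191.2, 189.4], 12), ([183.0, 190.0], 1), ([200.5, 195.5], 12), ([213.5, 196.5], 12), ([226.5, 197.5], 12), ([223.0, 202.0], 1), ([236.2, 203.9], 12), ([246.5, 210.3], 14), ([256.9, 216.9], 14), ([259.5, 221.5], 6)]
skip ('top',)
skip ('scene',)
skip ('top', 'scene')Traceback (most recent call last):
  File "<stdin>", line 15, in <module>
NameError: name 'p' is not defined. Did you mean: 'np'?
```

```bash
python3 - <<'E'
from h import *
D={"top":np.array([[312,170.3],[302.3,169],[292.5,168],[283.5,172.5],[274.7,177],[264.9,175.9],[255,174.5],[245,173.5]]),
"scene":np.array([[182.4,183.7],[191.2,189.4],[200.5,195.5],[213.5,196.5],[226.5,197.5],[236.2,203.9],[246.5,210.3],[256.9,216.9]])}
for names in(("top",),("scene",),("top","scene")):
    C={n:vision.calibration(n) for n in names}
    r=least_squares(lambda p:np.concatenate([(proj(world(p),C[n])-D[n]).ravel() for n in names]),[.55,0,0])
    print(names,r.x,np.sqrt(np.mean(r.fun**2))); p=r.x
np.save("p.npy",p);print(world(p).round(4))
ct=vision.calibration("top")
for nm,uv in(("green",(353,271)),("big",(317,244)),("red",(512,280)),("sock",(424,302))): print(nm,ray(np.array(uv)*.64,ct,.045 if nm!="big" else .03))
im=np.load("scene0.npy")[165:315,140:340,::-1]; cv2.imwrite("pics/crop.png",cv2.resize(im,(800,600),interpolation=cv2.INTER_CUBIC))
E
```

```text
('top',) [ 0.60812003 -0.06334814 -0.12045401] 0.10434244636081812
('scene',) [ 0.60899359 -0.06444661 -0.11772641] 0.07318708210083293
('top', 'scene') [ 0.60870134 -0.06404762 -0.11881973] 0.18897516975019482
[[ 0.5647 -0.1796  0.1   ]
 [ 0.569  -0.1439  0.1   ]
 [ 0.5732 -0.1082  0.1   ]
 [ 0.5569 -0.076   0.1   ]
 [ 0.5406 -0.0438  0.1   ]
 [ 0.5449 -0.0081  0.1   ]
 [ 0.5492  0.0277  0.1   ]
 [ 0.5534  0.0634  0.1   ]]
green [0.5648461 0.1394604]
big [0.63649759 0.23073911]
red [ 0.54083613 -0.24558566]
sock [ 0.48806054 -0.03180692]
```

View pics/crop.png

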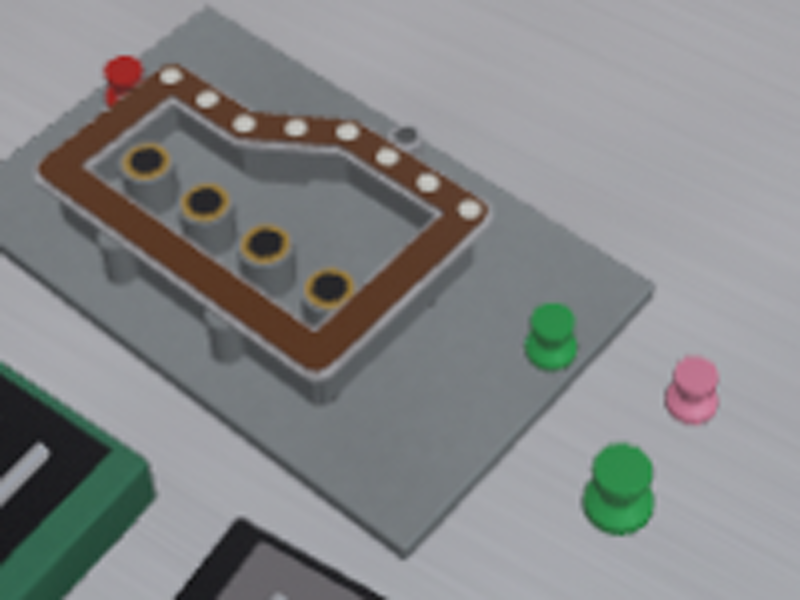

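The crop confirms it: the small green knob on the plate (550,335) stands next to the dot at (470,210), the larger green and pink are off the plate, and red is at the other end. The two cameras agree to about 1 mm. Green is 76 mm beyond dot 8, and red is 70 mm beyond dot 1. Next: shut the gripper, move above dot 8, and touch down.

```bash
python3 - <<'E'
from h import *
W=world(np.load("p.npy")); print(robot.current_eef_rot())
fingers.gripper_to(0.0)
o=[180,0,robot.current_eef_rot()[2]]
best=None
for y in range(-180,180,15):
    q=robot.inverse_kinematics([*W[7,:2],.2],[180,0,y])
    if q is not None:
        s=abs(q[6])+0*y
        if best is None or s<best[0]: best=(s,y,q)
print(best)
y=best[1]
robot.move_to([0.45,-0.25,0.3],[180,0,y]); robot.move_to([*W[7,:2],.22],[180,0,y])
robot.line_to([*W[7,:2],.135],velocity=.1)
robot.pause(.3); f0=np.array(robot.current_contact_force()); print("f0",f0,robot.current_tool_pos())
hit=robot.line_to([*W[7,:2],.1145],velocity=.01,f_stop=1.5)
robot.pause(.2); print(hit,robot.current_tool_pos(),np.array(robot.current_contact_force())-f0,robot.current_eef_rot(),robot.current_time_s())
np.save("f0.npy",f0)
im=vision.grab_frame("scene"); cv2.imwrite("pics/touch.png",cv2.resize(im[140:290,120:320,::-1],(800,600)))
E
```

```text
[-1.79981786e+02  2.77520594e-03  2.14807016e+01]
(np.float64(5.427889593025911), 120, array([ 23.88710196,  26.93451056, -45.60014779,  88.82947043,
        19.82283113,  72.6235499 ,   5.42788959]))
f0 [-0.27592466  0.31113155 -0.00328068] [0.55368975 0.06345911 0.13544808]
True [0.55328481 0.06333396 0.11683492] [ 1.37468075 -0.07644344  0.83542817] [-1.79973329e+02 -1.95877147e-02  1.19996501e+02] 6.8917
```

View pics/touch.png

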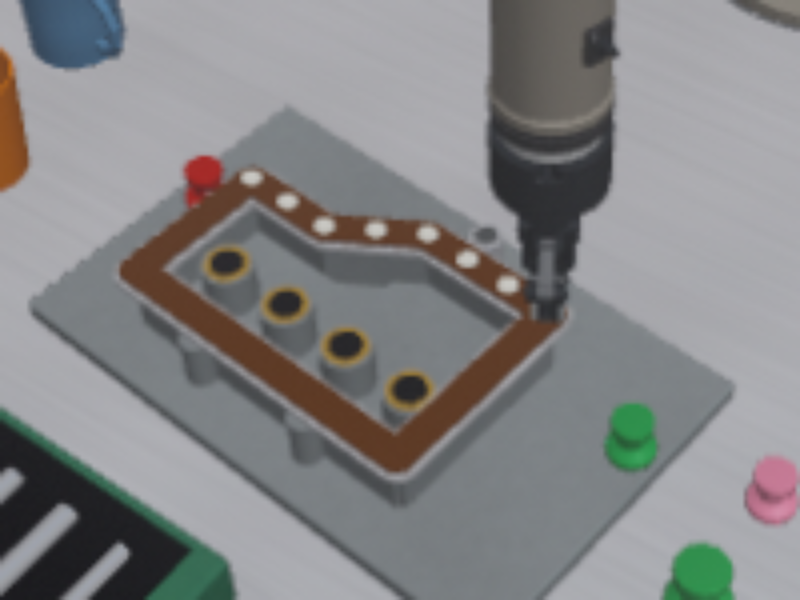

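The picture shows the shut fingertips standing on dot 8 at (547,310), with the tags untouched. Now I'll press to about 4 mm and run the line, checking force at each dot.

```bash
python3 - <<'E'
from h import *
W=world(np.load("p.npy")); f0=np.load("f0.npy")
def F(n=8):
    a=[]
    for _ in range(n): a.append(robot.current_contact_force()); robot.pause(.02)
    return np.mean(a,0)-f0
z=.1150
robot.line_to([*W[7,:2],z],velocity=.01)
robot.pause(.15)
for i in range(7,-1,-1):
    if i<7: robot.line_to([*W[i,:2],z],velocity=.03)
    robot.pause(.1); f=F(); t=np.array(robot.current_tool_pos())
    print(i+1,f.round(2),(t-[*W[i,:2],.119]).round(4),round(z,4))
    if not 1<f[2]<7: 
        print("force odd; stopping"); break
    z=float(np.clip(z+np.clip((f[2]-3.6)/900,-.001,.001),.1125,.1165))
print(robot.current_time_s())
E
```

```text
8 [ 0.18 -0.14  3.72] [-0.0002 -0.0001 -0.004 ] 0.115
7 [0.97 0.57 3.11] [ 0.     -0.0003 -0.0039] 0.1151
6 [0.66 1.05 3.85] [ 0.     -0.0002 -0.0044] 0.1146
5 [0.74 0.84 3.73] [-0.     -0.0003 -0.0042] 0.1149
4 [-0.47  1.02  3.56] [-0.     -0.0003 -0.0039] 0.115
3 [-0.62  0.68  3.6 ] [ 0.     -0.0002 -0.004 ] 0.115
2 [0.51 0.84 3.53] [-0.     -0.0002 -0.004 ] 0.115
1 [0.12 1.03 3.7 ] [-0.0001 -0.0003 -0.0041] 0.1149
18.725
```

Force and depth agree at every dot, about 3.6 N and 4 mm. Next I'll lift off, move clear and check before handing in.

```bash
python3 - <<'E'
from h import *
W=world(np.load("p.npy"))
robot.line_to([*W[0,:2],.14],velocity=.02); robot.line_to([*W[0,:2],.28],velocity=.1)
robot.move_to([.42,-.22,.32],[180,0,120]); robot.pause(.4)
im=vision.grab_frame("scene"); cv2.imwrite("pics/end.png",cv2.resize(im[:,:,::-1],(800,600)))
a=np.load("scene0.npy").astype(int)[165:315,140:340]; print(abs(im.astype(int)[165:315,140:340]-a).max(2).__gt__(60).sum(),robot.current_contact_force(),robot.current_time_s())
E
```

```text
0 [-0.24218988 -0.34927999 -0.48484955] 22.8
```

View pics/end.png

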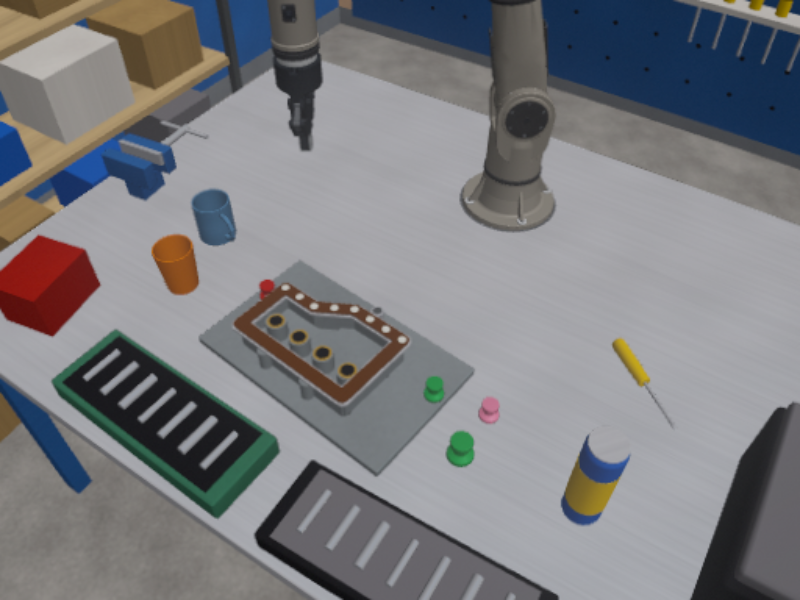

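The arm is clear at (300,120), the cover is back up, and the tags are where they were: green (434,388), red (267,289).

```bash
python3 -c "
from station import workorder
print(workorder.close_job())"
```

```text
the job is handed in; nothing more can be done
None
```

I ran the shut fingertips over all eight dots from the green tag's end to the red one's, with the cover about 4 mm down (about 3.6 N) at each dot; the cover is back up, the end picture shows nothing on the bench moved, and the job is handed in (no verdict was returned).

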